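# Seat the reference probe in the full-depth well

## Task

Take the temperature probe by its yellow handle out of its stand and seat it in the full-depth well of the dry block: the two wells look alike and only feeling tells which is the full-depth one. Push the probe straight down, past the drag of the sliding contact slug, until it bottoms under a steady press of about 12 N (10 to 15 N will do, never over 25 N), and read its red band at the rim: if the whole band still stands above the rim you are in the short well, so draw the probe out and use the other. Leave the probe pressed home and standing there with the rim within the red band, let go, and keep clear of the other things on the bench.

Things in the scene. Friction and masses are not known exactly. Their poses are not given: they have to be found in the camera images.
- probe_mid (a point): Loose temperature probe, 130 mm long, about 90 g, round, upright in its stand at the start. This point: on its axis, half-way up, 65 mm above the tip; z up. Heights above the tip: 12 mm steel stem 0 to 75 mm, red band on it 52 to 64 mm, black finger guard (32 mm wide) 75 to 80 mm, yellow handle (22 mm wide; grip here, just above the guard) 80 to 126 mm, black cap to 130 mm.
- probe: The same probe; origin at the centre of its bevelled tip, z up along its axis.
- stand: Fixed probe stand: grey block 44x44 mm, 50 mm high, on a dark steel foot 90x90 mm; origin at the centre of its underside. The probe stands in its central hole, 15 mm wide and 44 mm deep.
- dryblock: Fixed dry-block unit: white housing 106x160 mm, 74 mm high, round an aluminium block 62x116 mm whose flat top is 84 mm above the bench. Origin at the centre of its underside, y along its two wells (60 mm apart, 16 mm bore, 3 mm bevel at the mouth), display faces its -x. The tip meets the bottom pad 40 to 44 mm below the rim in the short well, 54 to 60 mm in the other.
- well_left (a point): Centre of the mouth of the well at the block's +y end, at rim height (84 mm); z up. It may be the short or the full-depth one, anew each time. A brass slug rides 16 to 26 mm below the rim at the start; the probe's tip pushes it down against some 5 N of drag while it moves, it stays where left, and at the bottom it meets a springy pad, about 10 N per mm.
- well_right (a point): The same for the well at the block's -y end; the other depth of the two.
- timer: Bystander, not to be disturbed: white bench timer with a grey display, 39x68x62 mm, loose; origin at the centre of its underside.
- tape_roll: Bystander, not to be disturbed: roll of beige tape lying flat, 69 mm mm mm mm mm across, 19 mm high, loose; origin at the centre of its underside.
- label_roll: Bystander, not to be disturbed: roll of white labels lying flat, 66 mm mm mm mm mm across, 26 mm high, loose; origin at the centre of its underside.
- wash_bottle_0: Bystander, not to be disturbed: white bottle with flip spout, 76x63x156 mm, loose; origin at the centre of its underside.
- wash_bottle_1: Bystander, not to be disturbed: larger white bottle with flip spout, 80x71x189 mm, loose; origin at the centre of its underside.
Not all that is in view belongs to the job. Of the things that look like the probe, the middle-sized one is meant.

How it is judged (in metres and radians):
On the way, in this order (a step that is already met when the one before it is completed fails the run):
1. the probe is out of its stand (distance of probe_mid from where it was at the start of the episode above 0.06 m), for 0.1 s.
2. the probe is pressed home in the full-depth well: pressed on with more than 8 N for 0.2 s with the rim within the red band (tip 53 to 63 mm below the rim) (contact force between probe and dryblock above 8 N and ((z of probe_mid in the frame of well_left between 0.002 and 0.012 m and horizontal distance between probe_mid and well_left below 0.006 m) or (z of probe_mid in the frame of well_right between 0.002 and 0.012 m and horizontal distance between probe_mid and well_right below 0.006 m))), for 0.2 s.
At the end, for the whole second after the job is handed in: The probe stands released and at rest in the full-depth well, resting on its bottomed slug, the rim within the red band (tip 53 to 63 mm below the rim), its axis within 6 mm of the well's centre and tilted less than 0.1 rad (((z of probe_mid in the frame of well_left between 0.002 and 0.012 m and horizontal distance between probe_mid and well_left below 0.006 m) or (z of probe_mid in the frame of well_right between 0.002 and 0.012 m and horizontal distance between probe_mid and well_right below 0.006 m)) and angle between probe_mid's own z axis and vertical below 0.1 rad and linear speed of probe below 0.02 m/s and contact force between probe and the fingers below 0.1 N and contact force between probe and dryblock above 0.2 N); the robot touches nothing.
It fails at once if the probe is pressed on the dry block or its slugs with more than 25 N (contact force between probe and dryblock above 25 N).
It fails at once if the probe is dropped or tipped over (more than 0.6 rad) (angle between probe_mid's own z axis and vertical above 0.6 rad).
It fails at once if a bystander is moved by more than 30 mm (distance of any of timer, tape_roll, label_roll, wash_bottle_0, wash_bottle_1 from where it was at the start of the episode above 0.03 m).
It also fails if it takes over 58 s, if anything falls off the work surface, if the arm or the gripper's body presses on something with over 40 N, if the wrist force passes 120 N, or if a joint passes its speed limit or range.

## Robot

A 6-joint arm with a two-finger parallel gripper is mounted at the origin on the work surface; the furniture and walls round the work are solid. World frame = base frame: x ahead of the robot, y to its left, z up, the work surface at z = 0. Lengths are in m, angles in degrees, forces in N, time in s.
With the tool pointing down it reaches from about 0.375 to 0.9 m from the base axis. Payload 3.1 kg.
Tool frame: the origin (TCP) lies on the centre line of the jaws, within the pads' length; the fingertips stand 25 mm ahead of it and the grasp point (between the pads) lies 6 mm ahead of it; z points along the fingers, y is the line along which they close (so a half turn about z gives the same grasp; the last joint's range is limited). The gripper opens to 87 mm and grips with 3 to 60 N. Pads are 19 mm wide; open, the fingers measure 117 mm over their backs; the gripper's body (75 mm by 190 mm) begins 51 mm behind the grasp point.
Start: joints at [63.684, 30.224, 82.088, -0, 67.689, -10.227], TCP at [0.173, 0.601, 0.248] pointing down, gripper open.
Joint ranges: [-176.69, 176.69], [-43.24, 126.21], [12.49, 139.97], [-82, 262], [0, 151.66], [-163.58, 163.58]. Speed limits (degrees/s): [159.86, 159.86, 180, 180, 180, 180].

## Interface

Orientations are given as a 3x3 rotation matrix whose columns are the frame's x, y, z axes.
In Python, from rig import * gives the robot as it stands.
- The arm moves only by the tool step_arm, never from a script. Its argument "steps" is a list of rows, each a list of 7 numbers: the shift along the tool's x, y, z normalised to -1 to 1, where 1 is 0.3 m, then the turn, a rotation vector about the tool's x, y, z normalised to -1 to 1, where 1 is 45 degrees, then the gripper's target within -1 to 1 (shut at 1, half-way at 0, fully open at -1). A call has 1 to 8 rows; each row is the pose to reach, as a shift and turn from the pose commanded when the call began, along the tool's axes at that moment; what a row does not reach only later rows make up. A row lasts 1/12 s, in which the tool goes at most 41.7 mm and 7.16 degrees, less where a joint would pass 70% of its speed; a pose out of reach is approached as far as the arm can. A call with a number of a shift or a turn outside -1 to 1 is refused whole. A call with a gripper value outside its range is refused whole. The fingers move at their own pace and stop on an object; the grip force is fixed at half the most. Time passes only in rows, so rows that repeat a pose let the fingers close. It gives the time, the measured TCP pose, the force, the opening and the grip force at its end, in the units of the state.
- read_state(): the state, without advancing time (a new reading comes with each control period).
- capture(name): name is "side" or "top" or "wrist"; returns a dict with "image" (420x560x3 uint8, red, green, blue), "vertical_fov" (degrees; the focal length in pixels is half the picture's height over the tangent of half this angle, whatever the lens; pixels are square), "cx", "cy" (the principal point, pixels), "world_from_camera" (4x4, takes a point from camera to world coordinates); the wrist camera has in their place "T_tool_cam" (4x4, takes a point from camera to tool coordinates, whose origin is the TCP and whose axes are the flange's). Camera axes: x right, y down, z forward; pixel columns grow to the right and rows downward; lengths in m; the calibration is good to about 2 mm. A picture is of the moment at which its call begins: read the wrist's pose just before it. There is no depth.
- hand_in(): hands the job in; it is judged then, once.
The state is a dict: "time_s": time; "joint_positions": joint angles; "qvel": joint speeds; "tau": joint torques, N m; "position": TCP position; "tcp_rot": TCP orientation; "force": force on the tool from outside, world axes, zero at the start; "moment": the same for the moment, N m; "opening": opening from 0.0 (shut) to 1.0 (fully open); "grasp_force": force on a finger pad.
Only numpy, scipy, OpenCV 4.12 (cv2) and the standard library are available. Lean on these libraries where they do the work, as an engineer would, in place of code of your own. Each camera call takes 0.05 s, during which the arm holds its last target. There are 200 camera calls.

## Working session

There is one attempt and no reset: what is moved stays moved. The work goes in short steps, Python scripts to look and compute and a tool call to move; the robot and the scene stay as the last step left them, time stands still between calls to the robot, and variables do not carry over. Pictures are saved under pics/ and viewed, at most 10 in all, crops included, and the job is handed in when it is done.

Besides the shell and the picture viewer there is one more tool, called after ">>>" by a JSON object that holds its "op" and its "data". step_arm: Moves the arm, as the interface text tells. Scaled input: -1 to 1 covers 0.3 m each way for a shift and 45 degrees each way for a turn. Its arguments: {"type":"object","properties":{"steps":{"type":"array"}},"required":["steps"]}

```bash
mkdir -p pics; cat > h.py <<'E'
from rig import *
import numpy as np, cv2
def snap(n,f):
    s=read_state(); c=capture(n); im=np.ascontiguousarray(c["image"]); cv2.imwrite("pics/"+f,im[...,::-1]); c["image"]=im
    if n=="wrist":
        T=np.eye(4);T[:3,:3]=np.array(s["tcp_rot"]);T[:3,3]=s["position"];c["W"]=T@np.array(c["T_tool_cam"])
    else: c["W"]=np.array(c["world_from_camera"])
    c["f"]=210/np.tan(np.radians(c["vertical_fov"]/2)); return c
def ray(c,u,v):
    d=np.array([(u-c["cx"])/c["f"],(v-c["cy"])/c["f"],1]); return c["W"][:3,3],c["W"][:3,:3]@d
def onz(c,u,v,z):
    o,d=ray(c,u,v); return o+d*(z-o[2])/d[2]
def proj(c,p):
    q=np.linalg.inv(c["W"])@np.append(p,1); return c["cx"]+c["f"]*q[0]/q[2],c["cy"]+c["f"]*q[1]/q[2]
def blobs(im,lo,hi,amin=20):
    h=cv2.cvtColor(im,cv2.COLOR_RGB2HSV); m=cv2.inRange(h,np.array(lo),np.array(hi))
    n,l,st,ce=cv2.connectedComponentsWithStats(m); return [(st[i].tolist(),ce[i].round(1).tolist()) for i in range(1,n) if st[i][4]>=amin]
E
python3 - <<'E'
from h import *
s=read_state();print({k:np.round(s[k],3).tolist() for k in("position","tcp_rot","force")})
ims=[]
for n in("top","side","wrist"):
    c=snap(n,n+"0.png");ims.append(c["image"]);print(n,c["W"].round(3).tolist(),c["f"],c["cx"],c["cy"]);print("yel",blobs(c["image"],(20,120,100),(35,255,255)));print("red",blobs(c["image"],(0,150,80),(8,255,255)))
E
```

```text
{'position': [0.173, 0.6, 0.247], 'tcp_rot': [[-0.961, 0.277, -0.001], [0.277, 0.961, -0.002], [0.0, -0.002, -1.0]], 'force': [0.937, 0.39, -0.255]}
top [[0.023, -0.997, 0.077, 0.426], [-1.0, -0.023, -0.001, -0.069], [0.003, -0.077, -0.997, 1.145], [0.0, 0.0, 0.0, 1.0]] 381.19226509499316 280.0985195144246 209.4017992222218
yel []
red []
side [[0.831, -0.227, 0.507, -0.046], [-0.556, -0.333, 0.762, -0.898], [-0.004, -0.915, -0.404, 0.521], [0.0, 0.0, 0.0, 1.0]] 453.33722987995395 281.55728382546835 206.6198209061486
yel [([349, 187, 15, 30, 358], [355.9, 202.2]), ([316, 218, 11, 22, 211], [321.4, 228.6]), ([286, 224, 7, 13, 77], [289.4, 230.1]), ([300, 297, 84, 58, 2000], [340.2, 327.3])]
red [([439, 86, 6, 6, 29], [441.2, 88.3]), ([76, 108, 25, 20, 191], [87.9, 119.1]), ([181, 115, 15, 15, 88], [189.1, 122.0]), ([176, 127, 9, 15, 55], [180.8, 133.9]), ([352, 224, 6, 7, 36], [354.4, 227.3]), ([319, 246, 5, 5, 24], [320.9, 247.9])]
wrist [[0.277, 0.922, 0.272, 0.098], [0.961, -0.265, -0.08, 0.621], [-0.002, 0.284, -0.959, 0.384], [0.0, 0.0, 0.0, 1.0]] 319.42973969409263 278.4337984604
[... 1512 characters left out ...]
, 92, 13, 6, 24], [20.2, 94.8]), ([0, 103, 24, 42, 367], [11.0, 122.3]), ([14, 148, 17, 18, 168], [23.1, 157.0]), ([0, 154, 5, 8, 20], [1.6, 156.9]), ([0, 165, 13, 9, 59], [6.5, 168.9]), ([27, 170, 16, 18, 160], [34.0, 178.8]), ([3, 175, 14, 9, 42], [11.3, 177.9]), ([11, 183, 13, 12, 56], [17.2, 188.3]), ([26, 192, 47, 36, 416], [48.0, 209.9]), ([13, 196, 15, 10, 59], [20.7, 199.6]), ([0, 200, 13, 6, 25], [5.5, 202.6]), ([18, 207, 15, 8, 36], [26.1, 210.0]), ([6, 223, 16, 16, 91], [12.5, 230.8]), ([31, 225, 10, 7, 36], [35.6, 227.8]), ([34, 232, 16, 12, 80], [42.0, 237.0]), ([42, 232, 26, 25, 239], [56.5, 245.2]), ([0, 239, 36, 19, 204], [18.5, 247.8]), ([63, 250, 14, 8, 62], [69.4, 254.6])]
```

View pics/top0.png

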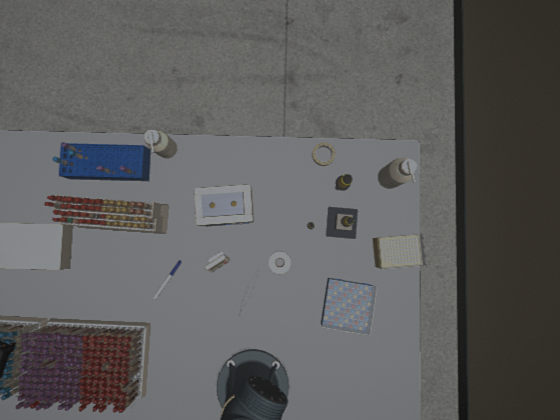

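View pics/side0.png

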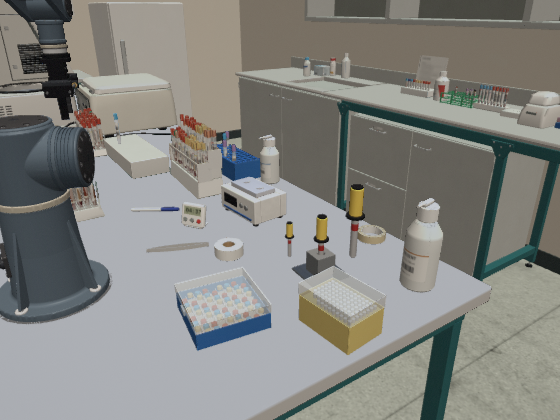

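The top view shows the dry block around (223,205), with wells near (212,205) and (234,204), and the stand with the probe near (345,222). The side view shows three probes; the middle one, in the stand, has its handle at (321,229).

```bash
python3 - <<'E'
from h import *
c=snap("top","top1.png"); d=snap("side","side1.png")
print("handle side",onz(d,321.4,228.6,.109).round(4), "red", onz(d,320.9,247.9,.064).round(4))
for p in((212,205),(234,204)): print(onz(c,*p,.084).round(4))
print("cap top",onz(c,347.5,221.5,.136).round(4),"stand",onz(c,342,222.5,.0).round(4))
for n,p,z in(("tape",(324,154),.019),("big",(345,181),.1),("small",(310,226),.05),("bott1",(400,172),.1),("tips",(400,251),.06),("label",(280,263),.026),("timer",(217,261),.06)):print(n,onz(c,*p,z).round(3))
a=cv2.resize(c["image"][190:235,190:260],None,fx=6,fy=6,interpolation=cv2.INTER_CUBIC);b=cv2.resize(c["image"][200:245,315:370],None,fx=6,fy=6,interpolation=cv2.INTER_CUBIC)
cv2.imwrite("pics/crop1.png",cv2.convertScaleAbs(np.hstack([a,b])[...,::-1],alpha=1.5))
E
```

```text
handle side [ 0.477 -0.258  0.109] red [ 0.4778 -0.2576  0.064 ]
[0.5156 0.1204 0.084 ]
[0.5198 0.0591 0.084 ]
cap top [ 0.4757 -0.2491  0.136 ] stand [ 0.4791 -0.2569  0.    ]
tape [ 0.682 -0.198  0.019]
big [ 0.589 -0.248  0.1  ]
small [ 0.465 -0.157  0.05 ]
bott1 [ 0.618 -0.4    0.1  ]
tips [ 0.399 -0.412  0.06 ]
label [ 0.356 -0.073  0.026]
timer [0.359 0.105 0.06 ]
```

View pics/crop1.png

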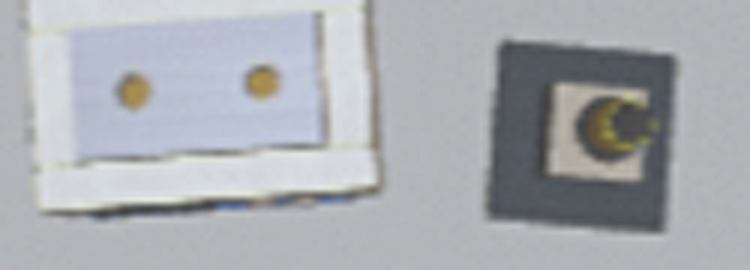

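>>> {"op": "step_arm", "data": {"steps": [[-0.9,-0.62,0,0,0,-0.357,-1],[-0.9,-0.62,0,0,0,-0.357,-1],[-0.9,-0.62,0,0,0,-0.357,-1],[-0.9,-0.62,0,0,0,-0.357,-1],[-0.9,-0.62,0,0,0,-0.357,-1],[-0.9,-0.62,0,0,0,-0.357,-1],[-0.9,-0.62,0,0,0,-0.357,-1],[-0.9,-0.62,0,0,0,-0.357,-1]]}}

```text
time_s: 0.92
position: [0.3821, 0.3451, 0.2477]
tcp_rot: [[-1.0, 0.0, 0.0], [0.0, 1.0, -0.0], [-0.0, -0.0, -1.0]]
force: [1.0, 0.7, -0.4]
opening: 0.998
grasp_force: 0.0
```

>>> {"op": "step_arm", "data": {"steps": [[-0.39,-0.85,0,0,0,0,-1],[-0.39,-0.85,0,0,0,0,-1],[-0.39,-0.85,0,0,0,0,-1],[-0.39,-0.85,0,0,0,0,-1],[-0.39,-0.85,0,0,0,0,-1],[-0.39,-0.85,0,0,0,0,-1],[-0.39,-0.85,0,0,0,0,-1],[-0.39,-0.85,0,0,0,0,-1]]}}

```text
time_s: 1.58
position: [0.5016, 0.0868, 0.2479]
tcp_rot: [[-1.0, 0.006, 0.004], [0.006, 1.0, -0.002], [-0.004, -0.002, -1.0]]
force: [-0.2, 1.1, -0.1]
opening: 1.002
grasp_force: 0.0
```

```bash
python3 - <<'E'
from h import *
c=snap("wrist","w1.png")
for b in blobs(c["image"],(8,60,40),(35,255,255),60): print(b,onz(c,*b[1],.084).round(4))
print(c["W"].round(3).tolist(), [proj(c,p) for p in((.5156,.1204,.084),(.5198,.0591,.084))])
E
```

```text
([274, 16, 51, 35, 143], [300.5, 32.8]) [0.3568 0.1054 0.084 ]
([112, 36, 27, 29, 234], [124.3, 48.3]) [ 0.3677 -0.045   0.084 ]
([133, 56, 32, 30, 129], [153.0, 73.1]) [ 0.3874 -0.0228  0.084 ]
([501, 141, 35, 22, 237], [516.4, 150.2]) [0.4558 0.3076 0.084 ]
([489, 143, 71, 50, 1322], [538.5, 168.7]) [0.4732 0.3321 0.084 ]
([18, 154, 34, 20, 382], [37.1, 162.6]) [ 0.4648 -0.1416  0.084 ]
([518, 191, 33, 18, 293], [531.4, 201.3]) [0.5051 0.3324 0.084 ]
([309, 206, 14, 11, 115], [315.3, 210.8]) [0.5137 0.1222 0.084 ]
([251, 212, 14, 11, 112], [257.1, 216.7]) [0.5195 0.0647 0.084 ]
([533, 212, 27, 21, 258], [544.7, 224.1]) [0.5287 0.3509 0.084 ]
([553, 229, 7, 17, 69], [557.0, 237.2]) [0.5428 0.3665 0.084 ]
([89, 273, 19, 56, 371], [95.4, 302.5]) [ 0.6158 -0.1123  0.084 ]
([437, 273, 32, 56, 887], [455.8, 300.7]) [0.6154 0.2759 0.084 ]
([252, 339, 308, 20, 4868], [418.1, 350.3]) [0.6793 0.2431 0.084 ]
[[0.006, 0.958, 0.288, 0.423], [1.0, -0.005, -0.004, 0.087], [-0.002, 0.288, -0.958, 0.385], [0.0, 0.0, 0.0, 1.0]] [(np.float64(313.4226094793469), np.float64(212.67590895527508)), (np.float64(251.43431078452502), np.float64(217.03938233122105))]
```

View pics/w1.png

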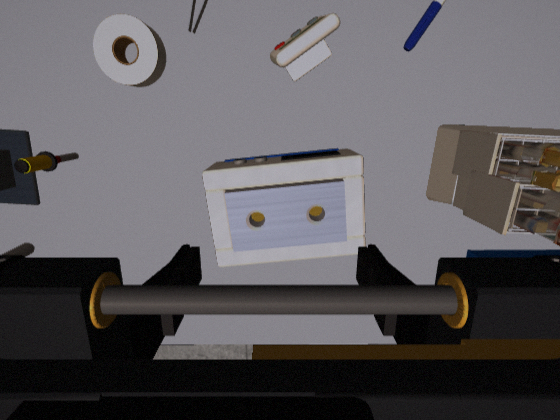

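The wrist view shows the two wells near (257,219) and (317,213), each a slug with a dark wall below it. I'll segment the whole mouth and go on to the probe.

```bash
python3 - <<'E'
from h import *
c=snap("wrist","w1b.png"); im=c["image"].astype(int)
al=((im[...,2]-im[...,0]>8)&(im[...,2]>90)).astype(np.uint8)
roi=np.zeros_like(al);roi[195:232,240:335]=1-al[195:232,240:335]
n,l,st,ce=cv2.connectedComponentsWithStats(roi)
P=[]
for i in range(1,n):
    if 60<st[i][4]<600: u,v=st[i][0]+st[i][2]/2-.5,st[i][1]+st[i][3]/2-.5; P.append(onz(c,u,v,.084));print(st[i],ce[i],u,v,P[-1].round(4),onz(c,*ce[i],.084).round(4))
E
```

```text
[303 206  19  21 292] [312.06164384 216.17465753] 312.0 216.0 [0.5165 0.1219 0.084 ] [0.5167 0.1219 0.084 ]
[243 212  20  20 293] [252.05802048 221.78498294] 252.5 221.5 [0.522  0.0629 0.084 ] [0.5223 0.0624 0.084 ]
```

>>> {"op": "step_arm", "data": {"steps": [[0.04,-0.95,0,0,0,0,-1],[0.04,-0.95,0,0,0,0,-1],[0.04,-0.95,0,0,0,0,-1],[0.04,-0.95,0,0,0,0,-1],[0.04,-0.95,0,0,0,0,-1],[0.04,-0.95,0,0,0,0,-1],[0.04,-0.95,0,0,0,0,-1],[0.04,-0.95,0,0,0,0,-1]]}}

```text
time_s: 2.35
position: [0.4868, -0.198, 0.2479]
tcp_rot: [[-1.0, 0.004, 0.002], [0.004, 1.0, -0.004], [-0.002, -0.004, -1.0]]
force: [0.9, 0.1, -0.1]
opening: 1.001
grasp_force: 0.0
```

```bash
python3 - <<'E'
from h import *
c=snap("wrist","w2.png")
for b in blobs(c["image"],(18,90,60),(35,255,255),60): print(b,onz(c,*b[1],.109).round(4))
print(proj(c,(.477,-.257,.136)))
E
```

```text
([103, 53, 32, 93, 898], [118.7, 97.1]) [ 0.3936 -0.3294  0.109 ]
([313, 168, 18, 18, 115], [319.4, 173.7]) [ 0.4573 -0.1632  0.109 ]
([200, 183, 33, 35, 400], [220.3, 194.2]) [ 0.4754 -0.2508  0.109 ]
([439, 273, 30, 55, 414], [459.0, 299.7]) [ 0.5825 -0.022   0.109 ]
([89, 280, 15, 49, 199], [93.1, 306.9]) [ 0.5903 -0.3838  0.109 ]
([213, 314, 39, 35, 728], [233.9, 325.6]) [ 0.6122 -0.2446  0.109 ]
(np.float64(206.7618105015704), np.float64(204.00198411125578))
```

View pics/w2.png

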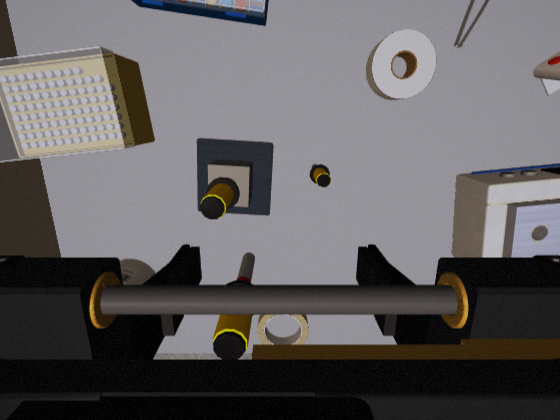

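The cap is near (213,207) in the wrist view; I'll move over it and look closer.

>>> {"op": "step_arm", "data": {"steps": [[0.03,-0.19,0.16,0,0,0,-1],[0.03,-0.19,0.16,0,0,0,-1],[0.03,-0.19,0.16,0,0,0,-1],[0.03,-0.19,0.16,0,0,0,-1]]}}

```text
time_s: 2.73
position: [0.4761, -0.2479, 0.1983]
tcp_rot: [[-1.0, 0.0, -0.003], [0.0, 1.0, 0.004], [0.003, 0.004, -1.0]]
force: [0.4, 0.3, 0.7]
opening: 1.0
grasp_force: 0.0
```

```bash
python3 - <<'E'
from h import *
s=read_state();print(np.round(s["position"],4),np.round(s["tcp_rot"],4).tolist())
c=snap("wrist","w3.png"); 
for b in blobs(c["image"],(18,90,60),(35,255,255),60): print(b)
print(proj(c,(.4775,-.255,.136)))
cv2.imwrite("pics/w3c.png",cv2.resize(c["image"][120:330,180:380],None,fx=2.8,fy=2.8)[...,::-1])
E
```

```text
[ 0.4761 -0.2479  0.1983] [[-1.0, 0.0003, -0.003], [0.0003, 1.0, 0.0035], [0.003, 0.0035, -1.0]]
([136, 56, 32, 108, 1051], [151.4, 108.1])
([372, 189, 27, 23, 260], [381.0, 197.6])
([256, 209, 31, 38, 604], [271.7, 223.0])
([438, 274, 18, 15, 91], [448.0, 279.9])
([89, 288, 11, 41, 171], [92.6, 308.5])
([455, 288, 14, 41, 273], [462.7, 308.3])
([273, 332, 33, 14, 325], [289.0, 339.4])
([314, 333, 23, 13, 99], [326.4, 339.9])
(np.float64(268.24370167039143), np.float64(239.91384995128993))
```

View pics/w3c.png

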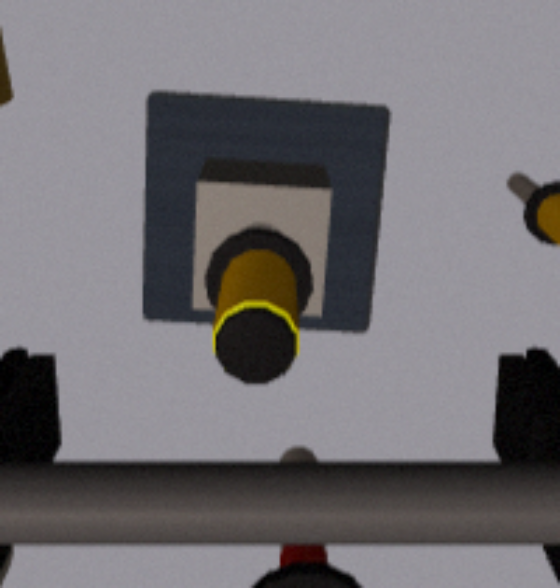

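>>> {"op": "step_arm", "data": {"steps": [[-0.01,-0.017,0.1,0,0,0,-1],[-0.01,-0.017,0.2,0,0,0,-1],[-0.01,-0.017,0.28,0,0,0,-1],[-0.01,-0.017,0.28,0,0,0,-1],[-0.01,-0.017,0.28,0,0,0,-1]]}}

```text
time_s: 3.2
position: [0.4799, -0.253, 0.1157]
tcp_rot: [[-1.0, -0.002, -0.001], [-0.002, 1.0, 0.002], [0.001, 0.002, -1.0]]
force: [0.0, 0.4, 0.7]
opening: 1.001
grasp_force: 0.0
```

>>> {"op": "step_arm", "data": {"steps": [[0,0,0,0,0,0,1],[0,0,0,0,0,0,1],[0,0,0,0,0,0,1],[0,0,0,0,0,0,1],[0,0,0,0,0,0,1],[0,0,0,0,0,0,1],[0,0,0,0,0,0,1],[0,0,0,0,0,0,1]]}}

```text
time_s: 3.87
position: [0.4797, -0.2552, 0.1156]
tcp_rot: [[-1.0, 0.001, 0.0], [0.001, 1.0, 0.0], [-0.0, 0.0, -1.0]]
force: [-0.2, -0.4, -0.2]
opening: 0.479
grasp_force: 0.0
```

>>> {"op": "step_arm", "data": {"steps": [[0,0,0,0,0,0,1],[0,0,0,0,0,0,1],[0,0,0,0,0,0,1],[0,0,0,0,0,0,1],[0,0,0,0,0,0,1],[0,0,0,0,0,0,1],[0,0,0,0,0,0,1],[0,0,0,0,0,0,1]]}}

```text
time_s: 4.53
position: [0.4797, -0.2548, 0.1154]
tcp_rot: [[-1.0, 0.0, -0.0], [0.0, 1.0, 0.001], [0.0, 0.001, -1.0]]
force: [0.2, 1.0, 0.5]
opening: 0.249
grasp_force: 29.9
```

>>> {"op": "step_arm", "data": {"steps": [[0,0,-0.08,0,0,0,1],[0,0,-0.17,0,0,0,1],[0,0,-0.26,0,0,0,1],[0,0,-0.35,0,0,0,1],[0,0,-0.45,0,0,0,1],[0,0,-0.45,0,0,0,1],[0,0,-0.45,0,0,0,1]]}}

```text
time_s: 5.12
position: [0.4806, -0.2562, 0.2524]
tcp_rot: [[-1.0, 0.0, 0.004], [0.0, 1.0, -0.004], [-0.004, -0.004, -1.0]]
force: [-0.2, 1.1, -1.5]
opening: 0.245
grasp_force: 29.9
```

>>> {"op": "step_arm", "data": {"steps": [[-0.13,0.1,0,0,0,0,1],[-0.13,0.2,0,0,0,0,1],[-0.13,0.32,0,0,0,0,1],[-0.13,0.44,0,0,0,0,1],[-0.13,0.56,0,0,0,0,1],[-0.13,0.68,0,0,0,0,1],[-0.13,0.8,0,0,0,0,1],[-0.13,0.9,0,0,0,0,1]]}}

```text
time_s: 5.78
position: [0.5173, 0.0171, 0.2487]
tcp_rot: [[-1.0, -0.0, -0.004], [-0.0, 1.0, 0.001], [0.004, 0.001, -1.0]]
force: [0.2, -0.2, -1.6]
opening: 0.239
grasp_force: 29.9
```

>>> {"op": "step_arm", "data": {"steps": [[0,0.1,0,0,0,0,1],[0,0.15,0,0,0,0,1],[0,0.15,0,0,0,0,1],[0,0.15,0,0,0,0,1]]}}

```text
time_s: 6.12
position: [0.518, 0.0603, 0.2491]
tcp_rot: [[-1.0, -0.002, -0.003], [-0.002, 1.0, -0.001], [0.003, -0.001, -1.0]]
force: [-0.6, 0.5, -1.0]
opening: 0.247
grasp_force: 29.9
```

```bash
python3 - <<'E'
from h import *
s=read_state();print(np.round(s["position"],4),np.round(s["force"],2),s["opening"])
cs=[snap(n,n+"4.png") for n in("side","top","wrist")]
d=cs[0]
for b in blobs(d["image"],(0,150,80),(8,255,255),15)+blobs(d["image"],(20,120,100),(35,255,255)): print(b)
print("red pred",proj(d,np.array(s["position"])-[0,0,.1095-.058]),"well R",proj(d,(.521,.0615,.084)),proj(cs[2],(.521,.0615,.084)))
a=cv2.resize(d["image"][100:250,180:320],None,fx=3,fy=3);b=cv2.resize(cs[2]["image"][170:320,200:360],None,fx=2.3,fy=3)
cv2.imwrite("pics/c4.png",cv2.convertScaleAbs(np.hstack([a,b])[...,::-1],alpha=1.3))
E
```

```text
[0.518  0.0603 0.2491] [-0.55  0.55 -0.97] 0.2473745930757407
([439, 86, 6, 6, 29], [441.2, 88.3])
([76, 108, 25, 20, 187], [88.0, 119.0])
([181, 115, 15, 15, 87], [189.2, 122.0])
([176, 127, 9, 15, 54], [180.8, 133.9])
([255, 145, 5, 5, 19], [257.0, 146.8])
([62, 155, 30, 23, 263], [76.9, 166.2])
([64, 170, 5, 8, 28], [66.1, 173.7])
([352, 224, 6, 7, 36], [354.4, 227.3])
([253, 120, 4, 19, 55], [254.0, 129.3])
([349, 187, 15, 30, 358], [355.9, 202.2])
([286, 224, 7, 13, 77], [289.4, 230.1])
([300, 296, 84, 59, 1994], [340.1, 327.3])
red pred (np.float64(256.8693837723509), np.float64(146.51167249481688)) well R (np.float64(258.7460364160967), np.float64(187.9785535141297)) (np.float64(281.5554742091232), np.float64(201.9001356056824))
```

View pics/c4.png

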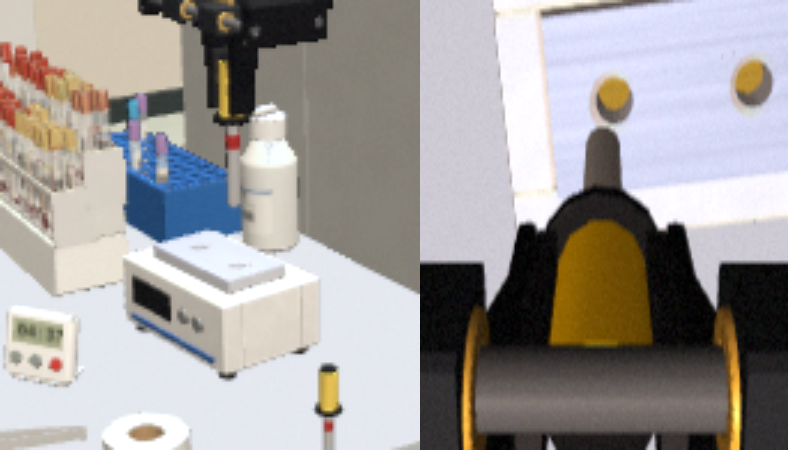

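The side view shows the probe gripped upright with its red band at (257,147), matching the prediction. In the wrist view the right well's mouth is near (283,203). I'll lower to just above the rim and compare tip and mouth.

>>> {"op": "step_arm", "data": {"steps": [[-0.01,0.003,0.05,0,0,0,1],[-0.01,0.003,0.1,0,0,0,1],[-0.01,0.003,0.15,0,0,0,1],[-0.01,0.003,0.15,0,0,0,1],[-0.01,0.003,0.15,0,0,0,1]]}}

```text
time_s: 6.68
position: [0.5215, 0.0596, 0.2049]
tcp_rot: [[-1.0, 0.002, -0.002], [0.002, 1.0, 0.0], [0.002, 0.0, -1.0]]
force: [-0.8, 0.0, -0.8]
opening: 0.242
grasp_force: 29.9
```

```bash
python3 - <<'E'
from h import *
s=read_state();p=np.array(s["position"]);print(p.round(4),np.round(s["force"],2))
c=snap("wrist","w5.png");d=snap("side","s5.png")
t=p-[0,0,.1095];print("tip pred w",proj(c,t),"s",proj(d,t),"wellR w",proj(c,(.521,.0615,.084)),"s",proj(d,(.521,.0615,.084)))
a=cv2.resize(c["image"][150:250,230:330],None,fx=4,fy=4);b=cv2.resize(d["image"][140:240,210:310],None,fx=4,fy=4)
cv2.imwrite("pics/c5.png",np.hstack([a,b])[...,::-1])
E
```

```text
[0.5215 0.0596 0.2049] [-0.79  0.01 -0.81]
tip pred w (np.float64(278.99422271490204), np.float64(216.824712233299)) s (np.float64(259.1866889279842), np.float64(184.10460218668428)) wellR w (np.float64(281.18074918398116), np.float64(212.16720055599072)) s (np.float64(258.7460364160967), np.float64(187.9785535141297))
```

View pics/c5.png

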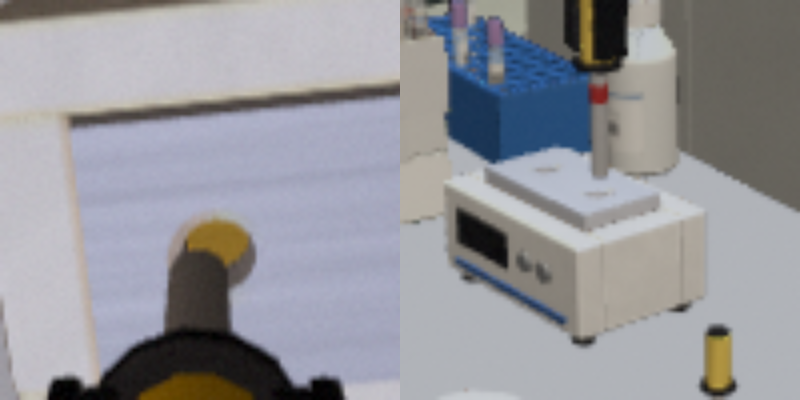

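In the wrist crop the tip is at (280,217) and the mouth at (282.7,213.6), so the tip needs about +2 mm in y. I'll enter the well.

>>> {"op": "step_arm", "data": {"steps": [[0,0.007,0,0,0,0,1],[0,0.007,0.01,0,0,0,1],[0,0.007,0.025,0,0,0,1],[0,0.007,0.04,0,0,0,1],[0,0.007,0.05,0,0,0,1],[0,0.007,0.06,0,0,0,1],[0,0.007,0.06,0,0,0,1]]}}

```text
time_s: 7.37
position: [0.5214, 0.0629, 0.1867]
tcp_rot: [[-1.0, 0.0, -0.002], [0.0, 1.0, 0.0], [0.002, 0.0, -1.0]]
force: [0.0, 0.0, -1.3]
opening: 0.239
grasp_force: 29.9
```

>>> {"op": "step_arm", "data": {"steps": [[0,0,0.01,0,0,0,1],[0,0,0.02,0,0,0,1],[0,0,0.03,0,0,0,1],[0,0,0.04,0,0,0,1],[0,0,0.05,0,0,0,1],[0,0,0.06,0,0,0,1]]}}

```text
time_s: 7.87
position: [0.5221, 0.0628, 0.1698]
tcp_rot: [[-1.0, 0.0, 0.001], [0.0, 1.0, -0.0], [-0.001, -0.0, -1.0]]
force: [-1.2, 0.7, 3.8]
opening: 0.243
grasp_force: 29.9
```

>>> {"op": "step_arm", "data": {"steps": [[0,0,0.008,0,0,0,1],[0,0,0.016,0,0,0,1],[0,0,0.024,0,0,0,1],[0,0,0.032,0,0,0,1],[0,0,0.04,0,0,0,1],[0,0,0.045,0,0,0,1]]}}

```text
time_s: 8.37
position: [0.522, 0.0628, 0.1558]
tcp_rot: [[-1.0, 0.0, 0.0], [0.0, 1.0, -0.0], [-0.0, -0.0, -1.0]]
force: [-0.6, 0.0, 4.6]
opening: 0.245
grasp_force: 29.9
```

>>> {"op": "step_arm", "data": {"steps": [[0,0,0.004,0,0,0,1],[0,0,0.008,0,0,0,1],[0,0,0.008,0,0,0,1]]}}

```text
time_s: 8.62
position: [0.522, 0.0628, 0.1534]
tcp_rot: [[-1.0, 0.0, -0.0], [0.0, 1.0, 0.0], [0.0, 0.0, -1.0]]
force: [-0.3, -0.1, 1.0]
opening: 0.247
grasp_force: 29.9
```

>>> {"op": "step_arm", "data": {"steps": [[0,0,0.003,0,0,0,1],[0,0,0.003,0,0,0,1]]}}

```text
time_s: 8.78
position: [0.522, 0.0628, 0.1526]
tcp_rot: [[-1.0, 0.0, 0.0], [0.0, 1.0, 0.0], [-0.0, 0.0, -1.0]]
force: [-0.4, -0.2, 2.7]
opening: 0.246
grasp_force: 29.9
```

>>> {"op": "step_arm", "data": {"steps": [[0,0,0.003,0,0,0,1],[0,0,0.004,0,0,0,1]]}}

```text
time_s: 8.95
position: [0.522, 0.0628, 0.1515]
tcp_rot: [[-1.0, 0.0, 0.0], [0.0, 1.0, -0.0], [-0.0, -0.0, -1.0]]
force: [-1.2, 0.4, 3.6]
opening: 0.247
grasp_force: 29.9
```

>>> {"op": "step_arm", "data": {"steps": [[0,0,0.003,0,0,0,1],[0,0,0.003,0,0,0,1]]}}

```text
time_s: 9.12
position: [0.522, 0.0628, 0.1506]
tcp_rot: [[-1.0, 0.0, 0.0], [0.0, 1.0, 0.0], [-0.0, 0.0, -1.0]]
force: [-0.1, -0.2, 3.3]
opening: 0.245
grasp_force: 29.9
```

>>> {"op": "step_arm", "data": {"steps": [[0,0,0.003,0,0,0,1],[0,0,0.004,0,0,0,1]]}}

```text
time_s: 9.28
position: [0.522, 0.0628, 0.1494]
tcp_rot: [[-1.0, 0.0, 0.0], [0.0, 1.0, -0.0], [-0.0, -0.0, -1.0]]
force: [-0.1, -0.8, 4.0]
opening: 0.241
grasp_force: 29.9
```

>>> {"op": "step_arm", "data": {"steps": [[0,0,0.003,0,0,0,1],[0,0,0.003,0,0,0,1]]}}

```text
time_s: 9.45
position: [0.522, 0.0628, 0.1484]
tcp_rot: [[-1.0, 0.0, 0.0], [0.0, 1.0, -0.0], [-0.0, -0.0, -1.0]]
force: [0.8, 0.6, 2.7]
opening: 0.244
grasp_force: 29.9
```

>>> {"op": "step_arm", "data": {"steps": [[0,0,0.003,0,0,0,1],[0,0,0.006,0,0,0,1]]}}

```text
time_s: 9.62
position: [0.522, 0.0628, 0.1467]
tcp_rot: [[-1.0, 0.0, 0.0], [0.0, 1.0, -0.0], [-0.0, -0.0, -1.0]]
force: [0.2, 1.2, 3.4]
opening: 0.243
grasp_force: 29.9
```

>>> {"op": "step_arm", "data": {"steps": [[0,0,0.004,0,0,0,1],[0,0,0.008,0,0,0,1],[0,0,0.012,0,0,0,1]]}}

```text
time_s: 9.87
position: [0.522, 0.0628, 0.143]
tcp_rot: [[-1.0, 0.0, 0.0], [0.0, 1.0, -0.0], [-0.0, -0.0, -1.0]]
force: [0.7, -0.4, 3.1]
opening: 0.245
grasp_force: 29.9
```

>>> {"op": "step_arm", "data": {"steps": [[0,0,0.003,0,0,0,1],[0,0,0.006,0,0,0,1]]}}

```text
time_s: 10.03
position: [0.522, 0.0628, 0.1412]
tcp_rot: [[-1.0, 0.0, 0.0], [0.0, 1.0, -0.0], [-0.0, -0.0, -1.0]]
force: [-0.7, -0.1, 3.8]
opening: 0.246
grasp_force: 29.9
```

>>> {"op": "step_arm", "data": {"steps": [[0,0,0.003,0,0,0,1],[0,0,0.003,0,0,0,1]]}}

```text
time_s: 10.2
position: [0.522, 0.0628, 0.1402]
tcp_rot: [[-1.0, 0.0, -0.0], [0.0, 1.0, 0.0], [0.0, 0.0, -1.0]]
force: [0.2, -0.4, 2.1]
opening: 0.249
grasp_force: 29.9
```

>>> {"op": "step_arm", "data": {"steps": [[0,0,0.002,0,0,0,1],[0,0,0.002,0,0,0,1]]}}

```text
time_s: 10.37
position: [0.5219, 0.0628, 0.1398]
tcp_rot: [[-1.0, 0.0, -0.0], [0.0, 1.0, -0.0], [0.0, -0.0, -1.0]]
force: [0.3, 0.6, 2.7]
opening: 0.246
grasp_force: 29.9
```

Depth is about 53.7 mm with only drag. I'll go on in 0.8 mm steps.

>>> {"op": "step_arm", "data": {"steps": [[0,0,0.0027,0,0,0,1],[0,0,0.0027,0,0,0,1]]}}

```text
time_s: 10.53
position: [0.5219, 0.0628, 0.139]
tcp_rot: [[-1.0, 0.0, -0.0], [0.0, 1.0, -0.0], [0.0, -0.0, -1.0]]
force: [0.5, -0.4, 3.6]
opening: 0.246
grasp_force: 29.9
```

>>> {"op": "step_arm", "data": {"steps": [[0,0,0.0027,0,0,0,1],[0,0,0.0027,0,0,0,1]]}}

```text
time_s: 10.7
position: [0.5219, 0.0628, 0.1382]
tcp_rot: [[-1.0, 0.0, 0.0], [0.0, 1.0, -0.0], [-0.0, -0.0, -1.0]]
force: [0.4, -0.4, 3.4]
opening: 0.245
grasp_force: 29.9
```

>>> {"op": "step_arm", "data": {"steps": [[0,0,0.0027,0,0,0,1],[0,0,0.0027,0,0,0,1]]}}

```text
time_s: 10.87
position: [0.5219, 0.0628, 0.1373]
tcp_rot: [[-1.0, 0.0, 0.0], [0.0, 1.0, -0.0], [-0.0, -0.0, -1.0]]
force: [-0.7, 1.1, 2.9]
opening: 0.241
grasp_force: 29.9
```

>>> {"op": "step_arm", "data": {"steps": [[0,0,0.002,0,0,0,1],[0,0,0.002,0,0,0,1]]}}

```text
time_s: 11.03
position: [0.5219, 0.0628, 0.1367]
tcp_rot: [[-1.0, 0.0, -0.0], [0.0, 1.0, -0.0], [0.0, -0.0, -1.0]]
force: [0.0, -0.2, 3.2]
opening: 0.246
grasp_force: 29.9
```

>>> {"op": "step_arm", "data": {"steps": [[0,0,0.0027,0,0,0,1],[0,0,0.0027,0,0,0,1]]}}

```text
time_s: 11.2
position: [0.5219, 0.0628, 0.1359]
tcp_rot: [[-1.0, 0.0, -0.0], [0.0, 1.0, 0.0], [0.0, 0.0, -1.0]]
force: [-0.2, 0.4, 3.1]
opening: 0.243
grasp_force: 29.9
```

>>> {"op": "step_arm", "data": {"steps": [[0,0,0.002,0,0,0,1],[0,0,0.002,0,0,0,1]]}}

```text
time_s: 11.37
position: [0.5219, 0.0628, 0.1353]
tcp_rot: [[-1.0, 0.0, 0.0], [0.0, 1.0, -0.0], [-0.0, -0.0, -1.0]]
force: [-0.3, -1.1, 3.9]
opening: 0.248
grasp_force: 29.9
```

>>> {"op": "step_arm", "data": {"steps": [[0,0,0.002,0,0,0,1],[0,0,0.002,0,0,0,1]]}}

```text
time_s: 11.53
position: [0.522, 0.0628, 0.1348]
tcp_rot: [[-1.0, 0.0, 0.0], [0.0, 1.0, -0.0], [-0.0, -0.0, -1.0]]
force: [-0.2, -0.1, 3.6]
opening: 0.245
grasp_force: 29.9
```

>>> {"op": "step_arm", "data": {"steps": [[0,0,0.002,0,0,0,1],[0,0,0.002,0,0,0,1]]}}

```text
time_s: 11.7
position: [0.522, 0.0628, 0.1344]
tcp_rot: [[-1.0, 0.0, 0.0], [0.0, 1.0, -0.0], [-0.0, -0.0, -1.0]]
force: [0.1, 0.6, 4.7]
opening: 0.248
grasp_force: 30.0
```

>>> {"op": "step_arm", "data": {"steps": [[0,0,0.002,0,0,0,1],[0,0,0.002,0,0,0,1]]}}

```text
time_s: 11.87
position: [0.5221, 0.0628, 0.1341]
tcp_rot: [[-1.0, 0.0, 0.0], [0.0, 1.0, -0.0], [-0.0, -0.0, -1.0]]
force: [-1.0, 0.4, 7.1]
opening: 0.246
grasp_force: 30.0
```

>>> {"op": "step_arm", "data": {"steps": [[0,0,0.0015,0,0,0,1],[0,0,0.0015,0,0,0,1]]}}

```text
time_s: 12.03
position: [0.5221, 0.0628, 0.1339]
tcp_rot: [[-1.0, 0.0, 0.001], [0.0, 1.0, -0.0], [-0.001, -0.0, -1.0]]
force: [-0.8, -0.0, 9.2]
opening: 0.249
grasp_force: 30.0
```

>>> {"op": "step_arm", "data": {"steps": [[0,0,0.0013,0,0,0,1],[0,0,0.0013,0,0,0,1],[0,0,0.0013,0,0,0,1],[0,0,0.0013,0,0,0,1],[0,0,0.0013,0,0,0,1],[0,0,0.0013,0,0,0,1]]}}

```text
time_s: 12.53
position: [0.5222, 0.0628, 0.1337]
tcp_rot: [[-1.0, 0.0, 0.001], [0.0, 1.0, -0.0], [-0.001, -0.0, -1.0]]
force: [-0.5, -0.3, 10.9]
opening: 0.244
grasp_force: 30.0
```

```bash
python3 - <<'E'
from h import *
s=read_state();print(np.round(s["position"],4),np.round(s["force"],2))
d=snap("side","s6.png")
print(blobs(d["image"][140:220,220:290],(0,100,60),(8,255,255),3))
cv2.imwrite("pics/c6.png",cv2.resize(d["image"][130:210,210:310],None,fx=6,fy=6)[...,::-1])
E
```

```text
[0.5222 0.0628 0.1337] [-0.49 -0.32 10.94]
[([38, 47, 4, 2, 8], [39.5, 47.5])]
```

View pics/c6.png

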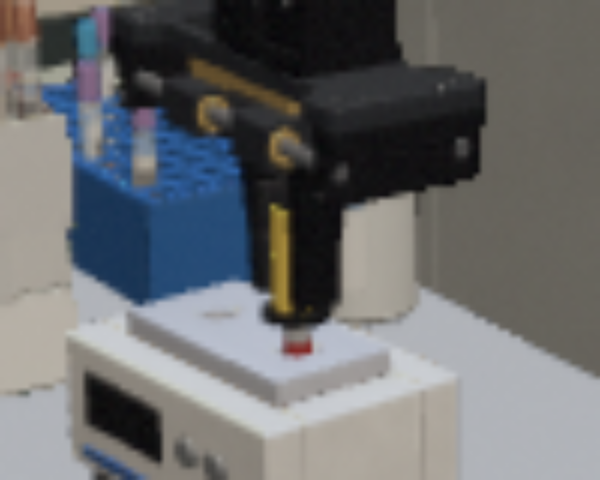

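The side view shows only the lower part of the red band cut by the rim at (260,188): it's in the full-depth well, pressed at about 12 N. I'll release.

>>> {"op": "step_arm", "data": {"steps": [[0,0,0,0,0,0,-1],[0,0,0,0,0,0,-1],[0,0,0,0,0,0,-1],[0,0,0,0,0,0,-1],[0,0,0,0,0,0,-1],[0,0,0,0,0,0,-1],[0,0,0,0,0,0,-1],[0,0,0,0,0,0,-1]]}}

```text
time_s: 13.25
position: [0.5219, 0.0628, 0.1326]
tcp_rot: [[-1.0, 0.0, -0.0], [0.0, 1.0, 0.0], [0.0, 0.0, -1.0]]
force: [-0.2, -0.0, 0.2]
opening: 0.767
grasp_force: 0.0
```

>>> {"op": "step_arm", "data": {"steps": [[0,0,0,0,0,0,-1],[0,0,0,0,0,0,-1],[0,0,0,0,0,0,-1],[0,0,0,0,0,0,-1],[0,0,0,0,0,0,-1]]}}

```text
time_s: 13.67
position: [0.522, 0.0628, 0.1328]
tcp_rot: [[-1.0, 0.0, 0.0], [0.0, 1.0, -0.0], [-0.0, -0.0, -1.0]]
force: [1.7, -0.3, 0.1]
opening: 0.994
grasp_force: 0.0
```

>>> {"op": "step_arm", "data": {"steps": [[0,0,-0.05,0,0,0,-1],[0,0,-0.12,0,0,0,-1],[0,0,-0.2,0,0,0,-1],[0,0,-0.3,0,0,0,-1],[0,0,-0.4,0,0,0,-1],[0,0,-0.4,0,0,0,-1],[0,0,-0.4,0,0,0,-1]]}}

```text
time_s: 14.25
position: [0.523, 0.0628, 0.2546]
tcp_rot: [[-1.0, 0.0, 0.005], [0.0, 1.0, -0.0], [-0.005, -0.0, -1.0]]
force: [0.2, 0.2, -0.4]
opening: 0.998
grasp_force: 0.0
```

```bash
python3 - <<'E'
from h import *
d=snap("side","s7.png");c=snap("wrist","w7.png")
print(blobs(d["image"][140:220,220:290],(0,100,60),(8,255,255),3))
a=cv2.resize(d["image"][130:210,210:310],None,fx=4,fy=4)
b=cv2.resize(c["image"][130:330,180:380],(400,320));cv2.imwrite("pics/c7.png",np.hstack([a,b])[...,::-1])
E
```

```text
[([38, 47, 4, 2, 7], [39.3, 47.6])]
```

View pics/c7.png

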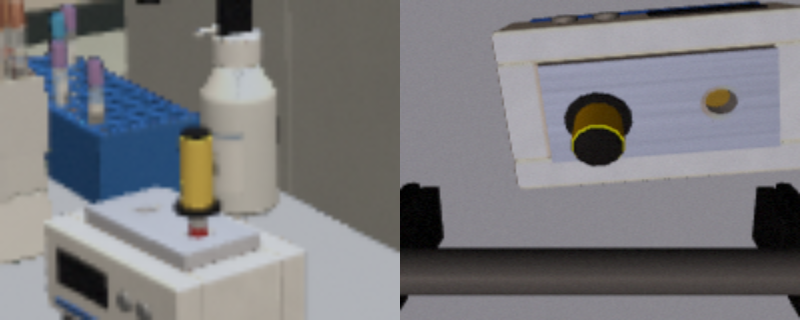

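The probe stands free and upright in the right well, with the rim within the red band and the gripper clear.

```bash
python3 -c "
from rig import *
print(hand_in())"
```

```text
the job is handed in; nothing more can be done
None
```

The probe is in the full-depth well (well_right), pressed home at about 12 N with the rim within the red band. I let go of it, moved the gripper clear and handed the job in; the hand-in gave no verdict.

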